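Balance the orange paddle on the yellow ridge

ROBOT

A 6-joint arm with a two-finger parallel gripper is mounted at the origin on the work surface. World frame = base frame: x ahead of the robot, y to its left, z up, the work surface at z = 0. Lengths are in mm, angles in rad, forces in N, time in s.
With the tool pointing down it reaches from about 275 to 1000 mm from the base axis. Payload 8.4 kg.
Tool frame: the origin (TCP) lies between the finger pads; the fingertips stand 8 mm ahead of it and the grasp point (between the pads) lies 11 mm behind it (tcp_to_tips is the distance from the TCP to the fingertips, in mm); z points along the fingers, y is the line along which they close (so a half turn about z gives the same grasp; the last joint's range is limited). The gripper opens to 85 mm and grips with 20 to 120 N. Pads are 22 mm wide; open, the fingers measure 114 mm over their backs; the gripper's body (76 mm by 85 mm) begins 54 mm behind the grasp point. The pads swing forward as they close: fully open they stand 13 mm farther back than shut.
Start: joints at [-1.262, 0.353, 1.633, -0, 1.155, -0.002], TCP at [191.136, -595.059, 239.281] pointing down, gripper open.
Joint ranges: [-2.63, 2.63], [-0.92, 2.1], [0.06, 2.66], [-1.3, 4.44], [0, 2.69], [-3.02, 3.02]. Speed limits (rad/s): [2.22, 2.22, 2.79, 3.14, 3.14, 3.14].

INTERFACE

Orientations are given as [roll, pitch, yaw] about the fixed x, y, z axes, in that order (R = Rz(yaw) Ry(pitch) Rx(roll)).
In Python, from rig import * gives the robot as it stands.
- The arm moves only by the tool step_arm, never from a script. Its argument "motion" is a list of rows, each an object with "claw": the finger opening in mm, from 0 to 85.4; "delta_pos": the shift along the tool's x, y, z in mm, a list of three; "turn": the turn about the tool's z in rad. In form: [{"claw": claw, "delta_pos": [dx, dy, dz], "turn": turn}, ...]. A call has 1 to 8 rows; each row shifts and turns the commanded pose from where the row before left it, along the tool's axes as they then stand; what a row does not reach is not made up. A row lasts 1/12 s, in which the tool goes at most 41.7 mm and 7.16 degrees, less where a joint would pass 70% of its speed; a pose out of reach is approached as far as the arm can. A call is refused whole if a number of a shift passes 41.7 or a number of a turn 0.125, either way. A call with a gripper value outside its range is refused whole. The fingers move at their own pace and stop on an object; "force" is the grip in N (left out, the last holds). Time passes only in rows, so rows that do not move let the fingers close. It gives the time, the measured TCP pose, the force, the opening and the grip force at its end, in the units of the state.
- sense(): the state, without advancing time (a new reading comes with each control period).
- grab_frame(name): name is "scene" or "top"; returns a dict with "img" (400x640x3 uint8, red, green, blue), "vertical_fov" (degrees; the focal length in pixels is half the picture's height over the tangent of half this angle, whatever the lens; pixels are square), "cx", "cy" (the principal point, pixels), "R" (3x3) and "t" (3): a world point X has camera coordinates R X + t. Camera axes: x right, y down, z forward; pixel columns grow to the right and rows downward; lengths in mm; the calibration is good to about 2 mm. A picture is of the moment at which its call begins. There is no depth.
- sign_off(): hands the job in; it is judged then, once.
The state is a dict: "clock": time; "qpos": joint angles; "qvel": joint speeds; "joint_efforts": joint torques, N m; "eef_pos": TCP position; "tcp_rot": TCP orientation; "contact_force": force on the tool from outside, world axes, zero at the start; "wrist_torque": the same for the moment, N m; "opening": opening from 0.0 (shut) to 1.0 (fully open); "grasp_force": force on a finger pad.
Only numpy, scipy, OpenCV 4.12 (cv2) and the standard library are available. Lean on these libraries where they do the work, as an engineer would, in place of code of your own. Each camera call takes 0.05 s, during which the arm holds its last target. There are 200 camera calls.

TASK

Lift the orange-bladed paddle out of the green rack and lay it, flat side down and squarely, across the middle of the yellow ridge of the balance stand at its balance point, so that it stays level there on its own with both ends in the air when you let go. Leave the black-bladed paddle lying in the rack.

Things in the scene. Friction and masses are not known exactly. Their poses are not given: they have to be found in the camera images.
- paddle: Flat paddle, 0.26-0.4 kg, 451 mm long (all in mm). Origin: underside, centreline, where blade meets shaft; x to the blade tip, z up. Orange blade x 0 to 150, 100 wide, 10 thick; wooden shaft x 0 to -280, 24 wide, 20 high; orange cross grip at x -290, 90 wide, 20 high. The blade is heavy: the balance point is at x -35 (in the shaft), not mid-length. Grasp the shaft 60 mm from it.
- spare: The same paddle with black blade and black cross grip, lying parallel in the rack's other slot, 130 mm beside the orange one; same size and origin. Not to be moved.
- stand: Fixed balance stand: dark foot 110 x 170 x 14 mm, narrow grey upright, yellow ridge. Origin: centre of the foot's underside, on the table. The ridge runs along y, 140 mm long, 30 mm wide in x; its flat level top is 75 mm up. A paddle square across it lies along the stand's x, blade either way. Grip the paddle to one side: fingers right over the ridge would strike it. On release the paddle rocks for up to 2 s.
- rack: Fixed green rack, 300 x 280 mm. Origin: centre of its underside, on the table. Two cross bars 20 mm wide at x = -130 and +130, tops 50 mm up, carry the paddles (undersides at 50 mm) in slots at y = -65 and +65, blades to +x; posts rise to 90 mm. Paddle origins lie at x = +60. Between the bars the shafts are free to grasp, 35 mm of air below, and lift straight up.
Not all that is in view belongs to the job. Leave any pink or red look-alike of the stand alone.

How it is judged (in metres and radians):
At the end, for the whole second after the job is handed in: The orange paddle rests by itself on the ridge, flat side down, level within 7 degrees, square across it within 15 degrees, its blade-shaft joint within 45 mm of the ridge's middle (measured along the ridge), its underside within 10 mm of the ridge top's height, at rest (angle between paddle's own z axis and vertical below 0.12 rad and z of paddle in the frame of stand between 0.065 and 0.085 m and y of paddle in the frame of stand between -0.045 and 0.045 m and angle between the x axis of paddle and the x axis of stand, either way round below 0.26 rad and contact force between paddle and stand above 0.3 N and linear speed of paddle below 0.02 m/s and angular speed of paddle below 0.3 rad/s); the robot touches nothing.
It fails at once if the black paddle is moved more than 25 mm (distance of spare from where it was at the start of the episode above 0.025 m).
It also fails if it takes over 40 s, if anything falls off the work surface, if the arm or the gripper's body presses on something with over 40 N, if the wrist force passes 120 N, or if a joint passes its speed limit or range.

## Working session

There is one attempt and no reset: what is moved stays moved. The work goes in short steps, Python scripts to look and compute and a tool call to move; the robot and the scene stay as the last step left them, time stands still between calls to the robot, and variables do not carry over. Pictures are saved under pics/ and viewed, at most 10 in all, crops included, and the job is handed in when it is done.

Besides the shell and the picture viewer there is one more tool, called after ">>>" by a JSON object that holds its "op" and its "data", one argument or row to a line. step_arm: Moves the arm, as the interface text tells. Its arguments: {"type":"object","properties":{"motion":{"type":"array","items":{"type":"object","properties":{"claw":{"type":"number"},"delta_pos":{"type":"array","items":{"type":"number"}},"turn":{"type":"number"}}}},"force":{"type":"number"}},"required":["motion"]}

```bash
ls; mkdir -p pics
cat > h.py <<'E'
from rig import *
import numpy as np, cv2
def save(n,f): cv2.imwrite('pics/'+n+'.png',f['img'][:,:,::-1])
def K(f):
    h=f['img'].shape[0]; fl=h/2/np.tan(np.radians(f['vertical_fov'])/2); return fl,f['cx'],f['cy']
def ray(f,u,v,z):
    fl,cx,cy=K(f); R=np.array(f['R']);t=np.array(f['t'])
    d=R.T@np.array([(u-cx)/fl,(v-cy)/fl,1]); c=-R.T@t
    return c+d*(z-c[2])/d[2]
def proj(f,X):
    fl,cx,cy=K(f); p=np.array(f['R'])@np.array(X)+np.array(f['t']); return fl*p[0]/p[2]+cx,fl*p[1]/p[2]+cy
E
python3 - <<'E'
from h import *
for n in ['scene','top']:
    f=grab_frame(n); save(n+'0',f); np.save(n+'0.npy',f,allow_pickle=True); print(n,f['vertical_fov'],f['cx'],f['cy'],f['t'],-np.array(f['R']).T@np.array(f['t']))
print(sense())
E
```

```text
pics
scene 54.66089899991338 320.09436411128524 201.68181527440532 [ 278.7052219  -298.19423997 1412.11621369] [1207.5382617    -3.07560603  838.15899065]
top 47.766879554774235 322.628037853586 202.3285303926015 [-146.42540214  518.21402839 1425.80187322] [ 419.52252268 -141.46359106 1458.38474507]
{'clock': 0.1, 'qpos': array([-1.26241793e+00,  3.53598249e-01,  1.63407351e+00, -2.36528768e-05,
        1.15521809e+00, -2.40239917e-03]), 'qvel': array([ 0.00026353,  0.00039067, -0.00149727, -0.00125466,  0.00026111,
        0.0003848 ]), 'joint_efforts': array([-1.81761707e-04, -6.06357837e+01, -3.42817354e+01,  4.42335227e-05,
        3.81630103e-03,  1.37214272e-05]), 'eef_pos': array([ 190.98666967, -594.64980443,  238.61878191]), 'tcp_rot': array([-3.14029541e+00,  1.85107633e-05,  3.10790371e-01]), 'contact_force': array([ 0.18615019, -0.11534796,  1.10400572]), 'wrist_torque': array([ 0.00041289,  0.03509457, -0.02293126]), 'grasp_force': 0.0, 'opening': 1.0042288725260347}
```

View pics/top0.png

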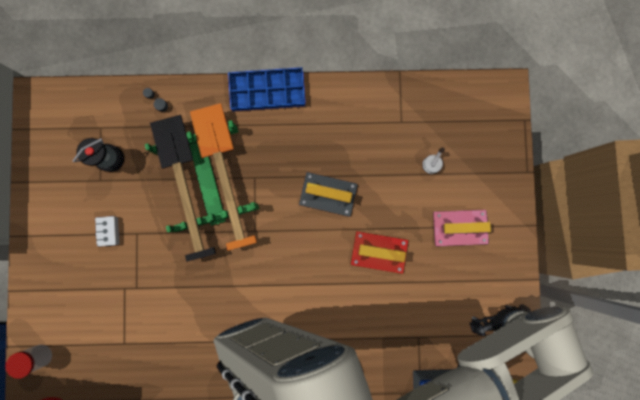

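View pics/scene0.png

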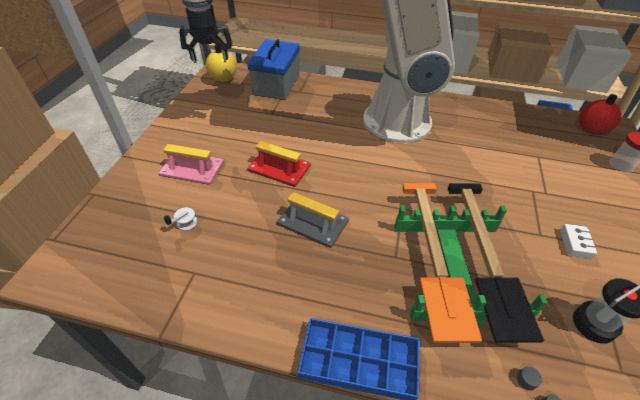

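Top view: the orange paddle runs from its blade at (213,130) to its grip at (241,243). The black spare's blade is at (172,142). The stand with the dark foot is at (329,194).

Candidates:
- **Paddles:** orange blade (213,130), black blade (172,142). I choose orange.
- **Stands:** dark foot (329,194), red (380,253), pink (462,228). I choose the dark foot.

```bash
cat > m.py <<'E'
from h import *
def comps(f,lo,hi,box,amin=15):
    hsv=cv2.cvtColor(f['img'],cv2.COLOR_RGB2HSV); m=cv2.inRange(hsv,lo,hi)
    k=np.zeros_like(m); x0,y0,x1,y1=box; k[y0:y1,x0:x1]=m[y0:y1,x0:x1]
    n,l,s,c=cv2.connectedComponentsWithStats(k)
    out=[]
    for i in range(1,n):
        if s[i,4]>=amin:
            p=np.argwhere(l==i)[:,::-1].astype(np.float32); out.append((s[i,4],c[i],cv2.minAreaRect(p)))
    return sorted(out,key=lambda o:-o[0])
E
python3 - <<'E'
from m import *
B={'top':((185,95,265,260),(295,165,365,220)),'scene':((395,175,485,345),(275,185,350,245))}
for n in B:
    f=np.load(n+'0.npy',allow_pickle=True).item()
    for nm,lo,hi,b,zs in (('orange',(5,190,120),(14,255,255),B[n][0],(60,70)),('yellow',(19,170,100),(32,255,255),B[n][1],(75,75))):
        for i,(a,c,r) in enumerate(comps(f,lo,hi,b)[:3]):
            z=zs[min(i,1)]; print(n,nm,a,c.round(1),ray(f,*c,z).round(1),'box',[ray(f,*p,z)[:2].round(0).tolist() for p in cv2.boxPoints(r)])
f=np.load('top0.npy',allow_pickle=True).item()
cv2.imwrite('pics/crop.png',cv2.resize(f['img'][90:270,140:370,::-1],None,fx=3.4,fy=3.3,interpolation=cv2.INTER_CUBIC))
E
```

```text
top orange 1453 [211.4 130.1] [746.  186.5  60. ] box [[805.0, 256.0], [830.0, 156.0], [686.0, 120.0], [661.0, 218.0]]
top orange 145 [242.3 242.3] [394.1  91.7  70. ] box [[389.0, 138.0], [414.0, 56.0], [396.0, 50.0], [372.0, 133.0]]
top yellow 412 [328.7 192.5] [ 541.3 -175.9   75. ] box [[543.0, -105.0], [573.0, -113.0], [539.0, -247.0], [509.0, -239.0]]
scene orange 634 [442.5 296.4] [724.9 172.6  60. ] box [[690.0, 120.0], [642.0, 215.0], [795.0, 242.0], [836.0, 157.0]]
scene orange 92 [460.3 340.1] [823.  208.7  70. ] box [[827.0, 166.0], [806.0, 250.0], [817.0, 250.0], [838.0, 167.0]]
scene orange 47 [408.1 188.3] [413.5  66.2  70. ] box [[400.0, 51.0], [392.0, 81.0], [424.0, 83.0], [432.0, 54.0]]
scene yellow 530 [313.1 205.8] [ 548.  -172.4   75. ] box [[549.0, -244.0], [511.0, -244.0], [547.0, -104.0], [583.0, -107.0]]
```

View pics/crop.png

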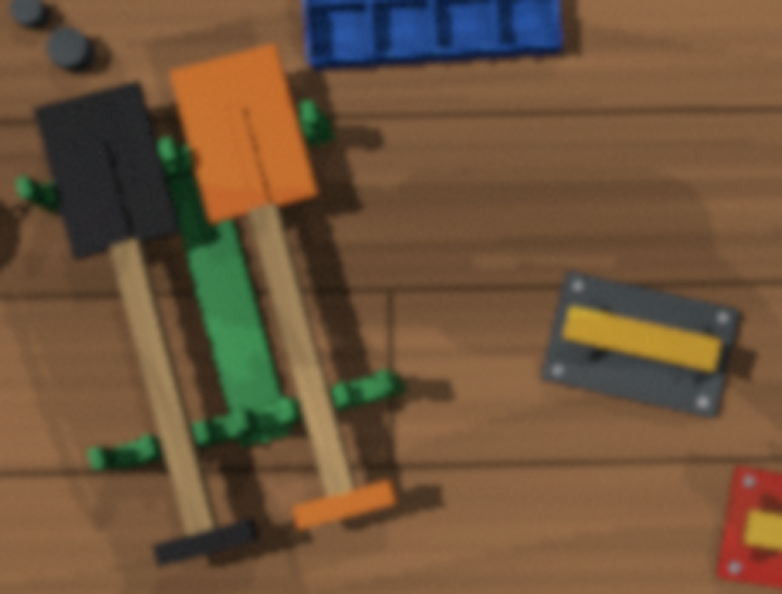

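The crop confirms the orange-bladed paddle in the right-hand slot and the dark-footed stand. Measured poses: paddle origin about (673,167) with yaw 0.258, ridge centre about (541.5,-176), stand x-axis yaw about -0.248. I'll grasp at about (582,143).

>>> {"op": "step_arm", "data": {
  "motion": [
    {"claw": 85, "delta_pos": [20, -19, 0], "turn": 0},
    {"claw": 85, "delta_pos": [28, -27, 0], "turn": 0},
    {"claw": 85, "delta_pos": [28, -27, 0], "turn": 0},
    {"claw": 85, "delta_pos": [28, -27, 0], "turn": 0},
    {"claw": 85, "delta_pos": [28, -27, 0], "turn": 0},
    {"claw": 85, "delta_pos": [28, -27, 0], "turn": 0},
    {"claw": 85, "delta_pos": [28, -27, 0], "turn": 0},
    {"claw": 85, "delta_pos": [28, -27, 0], "turn": 0}
  ],
  "force": 100
}}

```text
clock: 0.77
eef_pos: [333.5, -329.1, 239.1]
tcp_rot: [-3.141, 0.0, 0.31]
contact_force: [1.5, -1.0, -0.2]
opening: 0.997
grasp_force: 0.0
```

>>> {"op": "step_arm", "data": {
  "motion": [
    {"claw": 85, "delta_pos": [28, -27, 0], "turn": 0},
    {"claw": 85, "delta_pos": [28, -27, 0], "turn": 0},
    {"claw": 85, "delta_pos": [28, -27, 0], "turn": 0},
    {"claw": 85, "delta_pos": [28, -27, 0], "turn": 0},
    {"claw": 85, "delta_pos": [28, -27, 0], "turn": 0},
    {"claw": 85, "delta_pos": [28, -27, 0], "turn": 0},
    {"claw": 85, "delta_pos": [28, -27, 0], "turn": 0},
    {"claw": 85, "delta_pos": [28, -27, 0], "turn": 0}
  ]
}}

```text
clock: 1.43
eef_pos: [480.8, -54.9, 239.2]
tcp_rot: [3.142, 0.0, 0.311]
contact_force: [2.0, -0.3, -0.2]
opening: 0.995
grasp_force: 0.0
```

>>> {"op": "step_arm", "data": {
  "motion": [
    {"claw": 85, "delta_pos": [28, -27, 0], "turn": 0},
    {"claw": 85, "delta_pos": [28, -27, 0], "turn": 0},
    {"claw": 85, "delta_pos": [28, -27, 0], "turn": 0},
    {"claw": 85, "delta_pos": [28, -27, 0], "turn": 0},
    {"claw": 85, "delta_pos": [14, -14, 0], "turn": 0},
    {"claw": 85, "delta_pos": [0, 0, 0], "turn": 0.053},
    {"claw": 85, "delta_pos": [0, 0, 0], "turn": 0},
    {"claw": 85, "delta_pos": [0, 0, 0], "turn": 0}
  ]
}}

```text
clock: 2.1
eef_pos: [562.6, 97.9, 238.8]
tcp_rot: [3.142, 0.001, 0.26]
contact_force: [-0.0, 0.8, 1.2]
opening: 1.0
grasp_force: 0.0
```

>>> {"op": "step_arm", "data": {
  "motion": [
    {"claw": 85, "delta_pos": [15, -19, 0], "turn": 0},
    {"claw": 85, "delta_pos": [15, -19.5, 0], "turn": 0},
    {"claw": 85, "delta_pos": [0, 0, 40], "turn": 0},
    {"claw": 85, "delta_pos": [0, 0, 40], "turn": 0},
    {"claw": 85, "delta_pos": [0, 0, 40], "turn": 0},
    {"claw": 85, "delta_pos": [0, 0, 0], "turn": 0},
    {"claw": 85, "delta_pos": [0, 0, 0], "turn": 0}
  ]
}}

```text
clock: 2.68
eef_pos: [580.6, 141.6, 118.1]
tcp_rot: [-3.142, 0.005, 0.258]
contact_force: [0.8, 0.1, 0.8]
opening: 1.0
grasp_force: 0.0
```

Run:
```python
from h import *
f=grab_frame('scene'); 
cv2.imwrite('pics/a1.png',cv2.resize(f['img'][150:350,360:560,::-1],None,fx=2.9,fy=2.9,interpolation=cv2.INTER_CUBIC))
print(sense()['eef_pos'],proj(f,sense()['eef_pos']))
```

```text
[582.44648253 142.12212905 120.24954541] (np.float64(437.67576875758806), np.float64(228.53979971516446))
```

View pics/a1.png

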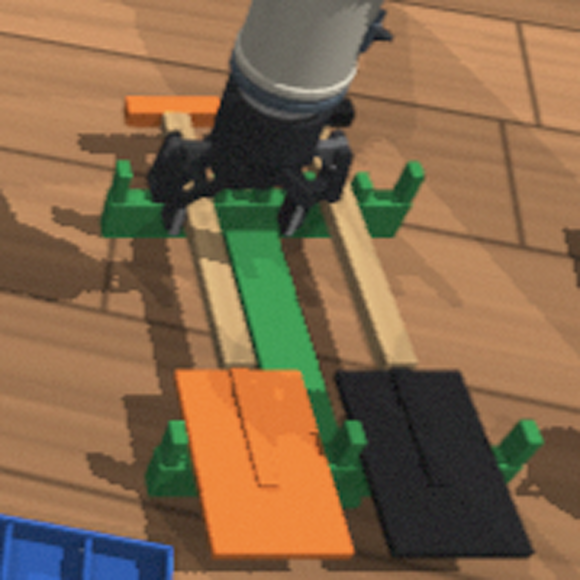

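Fingers at crop (175,230) and (290,230), centred on the projected TCP; they should straddle the shaft after the descent. I'll descend and close.

>>> {"op": "step_arm", "data": {
  "motion": [
    {"claw": 85, "delta_pos": [0, 0, 25], "turn": 0},
    {"claw": 85, "delta_pos": [0, 0, 25], "turn": 0},
    {"claw": 85, "delta_pos": [0, 0, 20], "turn": 0},
    {"claw": 85, "delta_pos": [0, 0, 0], "turn": 0},
    {"claw": 60, "delta_pos": [0, 0, 0], "turn": 0},
    {"claw": 45, "delta_pos": [0, 0, 0], "turn": 0},
    {"claw": 35, "delta_pos": [0, 0, 0], "turn": 0},
    {"claw": 30, "delta_pos": [0, 0, 0], "turn": 0}
  ]
}}

```text
clock: 3.4
eef_pos: [583.5, 143.0, 51.3]
tcp_rot: [3.142, -0.003, 0.258]
contact_force: [-0.0, 0.3, 1.1]
opening: 0.448
grasp_force: 0.0
```

>>> {"op": "step_arm", "data": {
  "motion": [
    {"claw": 24, "delta_pos": [0, 0, 0], "turn": 0},
    {"claw": 15, "delta_pos": [0, 0, 0], "turn": 0},
    {"claw": 10, "delta_pos": [0, 0, 0], "turn": 0},
    {"claw": 10, "delta_pos": [0, 0, 0], "turn": 0},
    {"claw": 10, "delta_pos": [0, 0, 0], "turn": 0},
    {"claw": 10, "delta_pos": [0, 0, 0], "turn": 0}
  ]
}}

```text
clock: 3.9
eef_pos: [583.0, 143.0, 50.9]
tcp_rot: [3.142, -0.002, 0.258]
contact_force: [-2.5, 0.2, 9.8]
opening: 0.263
grasp_force: 98.3
```

>>> {"op": "step_arm", "data": {
  "motion": [
    {"claw": 10, "delta_pos": [0, 0, -4], "turn": 0},
    {"claw": 10, "delta_pos": [0, 0, -8], "turn": 0},
    {"claw": 10, "delta_pos": [0, 0, -15], "turn": 0},
    {"claw": 10, "delta_pos": [0, 0, -20], "turn": 0},
    {"claw": 10, "delta_pos": [0, 0, -20], "turn": 0},
    {"claw": 10, "delta_pos": [0, 0, -15], "turn": 0},
    {"claw": 10, "delta_pos": [0, 0, -8], "turn": 0},
    {"claw": 10, "delta_pos": [0, 0, -5], "turn": 0}
  ],
  "force": 120
}}

```text
clock: 4.57
eef_pos: [582.5, 142.8, 145.5]
tcp_rot: [3.142, -0.001, 0.258]
contact_force: [0.1, -0.1, -4.5]
opening: 0.26
grasp_force: 117.7
```

Run:
```python
from m import *
f=grab_frame('scene'); s=sense(); print(s['eef_pos'],s['contact_force'],s['wrist_torque'],s['opening'],s['grasp_force'])
cv2.imwrite('pics/a2.png',cv2.resize(f['img'][100:350,360:560,::-1],None,fx=2.3,fy=2.3,interpolation=cv2.INTER_CUBIC))
```

```text
[582.56077965 142.8409947  145.7266558 ] [ 0.33821726  0.14700253 -1.76040741] [0.0058298  0.1364939  0.00665514] 0.26087701673567953 117.67574787139893
```

View pics/a2.png

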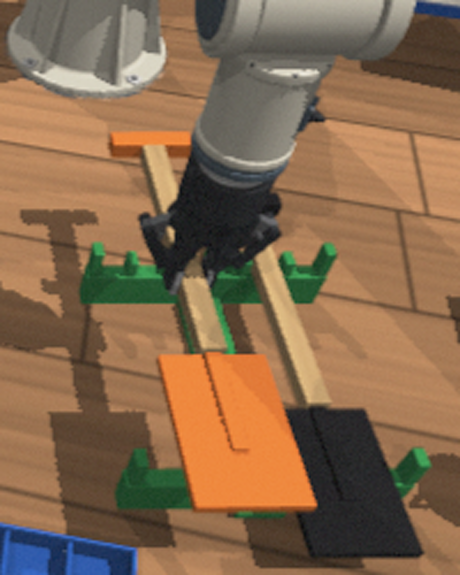

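Paddle lifted (blade at crop (235,430)), spare still in its slot. I'll move it over to the stand.

>>> {"op": "step_arm", "data": {
  "motion": [
    {"claw": 10, "delta_pos": [-4, 6, 0], "turn": 0},
    {"claw": 10, "delta_pos": [-8, 12, 0], "turn": 0},
    {"claw": 10, "delta_pos": [-14, 22, 0], "turn": 0},
    {"claw": 10, "delta_pos": [-16, 25, 0], "turn": 0},
    {"claw": 10, "delta_pos": [-16, 25, 0], "turn": 0},
    {"claw": 10, "delta_pos": [-16, 25, 0], "turn": 0},
    {"claw": 10, "delta_pos": [-16, 25, 0], "turn": 0},
    {"claw": 10, "delta_pos": [-16, 25, 0], "turn": 0}
  ]
}}

```text
clock: 5.28
eef_pos: [519.5, -45.9, 143.2]
tcp_rot: [-3.141, 0.002, 0.258]
contact_force: [0.4, -0.4, -2.7]
opening: 0.255
grasp_force: 117.8
```

>>> {"op": "step_arm", "data": {
  "motion": [
    {"claw": 10, "delta_pos": [-16, 25, 0], "turn": 0},
    {"claw": 10, "delta_pos": [-16, 25, 0], "turn": 0},
    {"claw": 10, "delta_pos": [-14, 22, 0], "turn": 0},
    {"claw": 10, "delta_pos": [-12, 18, 0], "turn": 0},
    {"claw": 10, "delta_pos": [-6, 9, 0], "turn": 0},
    {"claw": 10, "delta_pos": [-3.6, 4.7, 0], "turn": 0},
    {"claw": 10, "delta_pos": [0, 0, 0], "turn": 0.03},
    {"claw": 10, "delta_pos": [0, 0, 0], "turn": 0.06}
  ]
}}

```text
clock: 5.95
eef_pos: [482.1, -161.4, 143.7]
tcp_rot: [-3.141, 0.001, 0.166]
contact_force: [-0.2, -0.5, -3.9]
opening: 0.259
grasp_force: 117.9
```

>>> {"op": "step_arm", "data": {
  "motion": [
    {"claw": 10, "delta_pos": [0, 0, 0], "turn": 0.08},
    {"claw": 10, "delta_pos": [0, 0, 0], "turn": 0.1},
    {"claw": 10, "delta_pos": [0, 0, 0], "turn": 0.1},
    {"claw": 10, "delta_pos": [0, 0, 0], "turn": 0.08},
    {"claw": 10, "delta_pos": [0, 0, 0], "turn": 0.04},
    {"claw": 10, "delta_pos": [0, 0, 0], "turn": 0.016},
    {"claw": 10, "delta_pos": [0, 0, 0], "turn": 0},
    {"claw": 10, "delta_pos": [0, 0, 0], "turn": 0}
  ]
}}

```text
clock: 6.62
eef_pos: [482.7, -161.0, 144.0]
tcp_rot: [-3.141, 0.001, -0.247]
contact_force: [-0.4, 0.4, -2.9]
opening: 0.261
grasp_force: 117.9
```

Run:
```python
from m import *
for n in ['top','scene']:
    f=grab_frame(n); np.save(n+'1.npy',f,allow_pickle=True); save(n+'1',f)
    for a,c,r in comps(f,(5,190,120),(14,255,255),(0,0,640,400))[:5]:
        print(n,a,c.round(1),[ray(f,*p,155)[:2].round(0).tolist() for p in cv2.boxPoints(r)],cv2.boxPoints(r).round().tolist())
s=sense(); print(s['eef_pos'],s['tcp_rot'],s['wrist_torque'],s['qpos'].round(2))
```

```text
top 1642 [337.3 154. ] [[586.0, -136.0], [729.0, -171.0], [705.0, -267.0], [563.0, -231.0]] [[315.0, 175.0], [326.0, 126.0], [359.0, 134.0], [348.0, 182.0]]
scene 117 [297.  208.2] [[677.0, -214.0], [575.0, -182.0], [587.0, -164.0], [687.0, -197.0]] [[282.0, 220.0], [307.0, 191.0], [312.0, 196.0], [287.0, 225.0]]
scene 91 [359.2 127.4] [[285.0, -145.0], [255.0, -143.0], [289.0, -67.0], [317.0, -70.0]] [[345.0, 124.0], [347.0, 119.0], [371.0, 130.0], [369.0, 135.0]]
scene 55 [290.4 237.5] [[723.0, -219.0], [690.0, -160.0], [722.0, -145.0], [754.0, -202.0]] [[273.0, 235.0], [303.0, 229.0], [305.0, 241.0], [276.0, 248.0]]
scene 50 [313.8 214. ] [[686.0, -159.0], [593.0, -142.0], [597.0, -134.0], [690.0, -152.0]] [[303.0, 228.0], [321.0, 200.0], [324.0, 201.0], [306.0, 229.0]]
[ 482.77051619 -161.16461349  144.14728827] [-3.14150328e+00  3.09818503e-04 -2.46998399e-01] [ 0.10740767  0.15631382 -0.02929807] [-0.33  0.29  1.97  0.    0.88  1.49]
```

View pics/scene1.png

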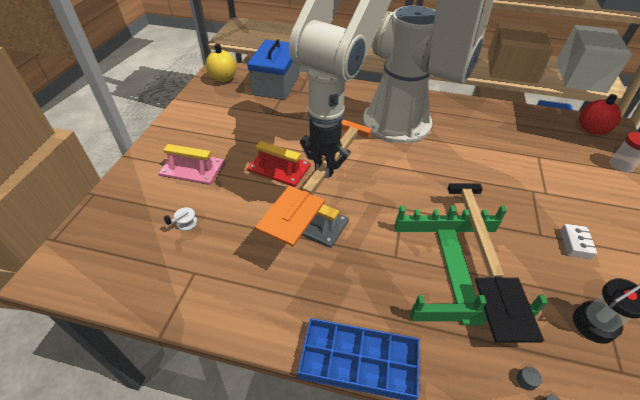

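View pics/top1.png

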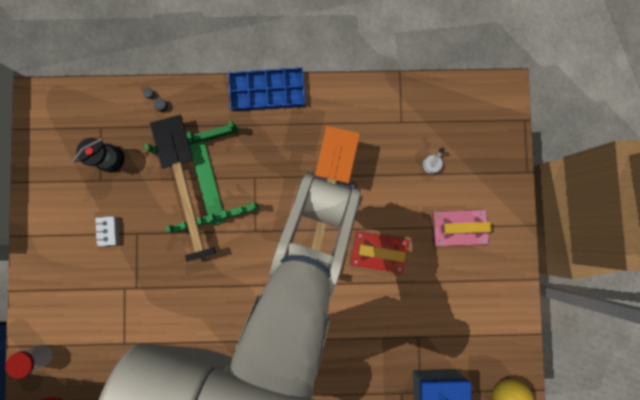

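Paddle held over the dark-footed stand in both views: blade at scene (291,215) and top (337,154). Next, check its tilt from the blade corners in the two views.

Run:
```python
from m import *
C={}
for n,box in (('top',(300,110,380,200)),('scene',(245,180,335,255))):
    f=np.load(n+'1.npy',allow_pickle=True).item()
    hsv=cv2.cvtColor(f['img'],cv2.COLOR_RGB2HSV); m=cv2.inRange(hsv,(3,185,110),(15,255,255))
    k=np.zeros_like(m); x0,y0,x1,y1=box; k[y0:y1,x0:x1]=m[y0:y1,x0:x1]; k=cv2.morphologyEx(k,cv2.MORPH_CLOSE,np.ones((7,7)))
    c=max(cv2.findContours(k,0,2)[0],key=cv2.contourArea); h=cv2.convexHull(c)
    q=cv2.approxPolyN(h,4)[0] if hasattr(cv2,'approxPolyN') else cv2.approxPolyDP(h,5,True)[:,0]
    d=np.array([np.cos(-.247),np.sin(-.247)]);e=np.array([-d[1],d[0]]);o=np.array([575,-184])
    pr=[proj(f,[*(o+x*d+y*e),154.]) for x,y in ((0,-50),(0,50),(150,50),(150,-50))]
    C[n]=[]
    for p in pr:
        j=np.argmin(np.linalg.norm(q-np.array(p),axis=1)); C[n].append(q[j].astype(float)); print(n,np.round(p,1),q[j])
    fl,cx,cy=K(f); C[n+'P']=np.array([[fl,0,cx],[0,fl,cy],[0,0,1]])@np.c_[f['R'],f['t']]
X=cv2.triangulatePoints(C['topP'],C['sceneP'],np.array(C['top']).T,np.array(C['scene']).T); print((X[:3]/X[3]).T.round(1))
```

```text
top [348.7 182.3] [348 183]
top [315.1 174.6] [315 174]
top [326.6 125. ] [326 126]
top [359.9 132.6] [359 133]
scene [288.3 184.4] [290 183]
scene [323.9 198.6] [325 201]
scene [292.  242.9] [292 246]
scene [253.8 225.7] [254 228]
[[ 560.2 -229.6  157.4]
 [ 589.5 -133.9  148.5]
 [ 732.6 -171.4  142.7]
 [ 709.  -268.   146.8]]
```

>>> {"op": "step_arm", "data": {
  "motion": [
    {"claw": 10, "delta_pos": [0, 0, 8], "turn": 0},
    {"claw": 10, "delta_pos": [0, 0, 14], "turn": 0},
    {"claw": 10, "delta_pos": [0, 0, 16], "turn": 0},
    {"claw": 10, "delta_pos": [0, 0, 12], "turn": 0},
    {"claw": 10, "delta_pos": [0, 0, 8], "turn": 0},
    {"claw": 10, "delta_pos": [0, 0, 4], "turn": 0},
    {"claw": 10, "delta_pos": [0, 0, 0], "turn": 0},
    {"claw": 10, "delta_pos": [0, 0, 0], "turn": 0}
  ]
}}

```text
clock: 7.38
eef_pos: [483.0, -161.4, 82.4]
tcp_rot: [-3.142, -0.0, -0.248]
contact_force: [0.3, -0.2, -3.5]
opening: 0.259
grasp_force: 117.9
```

>>> {"op": "step_arm", "data": {
  "motion": [
    {"claw": 10, "delta_pos": [0, 0, 2], "turn": 0},
    {"claw": 10, "delta_pos": [0, 0, 0], "turn": 0},
    {"claw": 10, "delta_pos": [0, 0, 0], "turn": 0},
    {"claw": 10, "delta_pos": [0, 0, 0], "turn": 0}
  ]
}}

```text
clock: 7.72
eef_pos: [483.1, -161.4, 80.6]
tcp_rot: [3.142, -0.001, -0.248]
contact_force: [-0.3, 0.5, -3.5]
opening: 0.26
grasp_force: 117.9
```

>>> {"op": "step_arm", "data": {
  "motion": [
    {"claw": 10, "delta_pos": [0, 0, 1.5], "turn": 0},
    {"claw": 10, "delta_pos": [0, 0, 0], "turn": 0},
    {"claw": 10, "delta_pos": [0, 0, 0], "turn": 0},
    {"claw": 10, "delta_pos": [0, 0, 0], "turn": 0}
  ]
}}

```text
clock: 8.05
eef_pos: [482.9, -161.3, 78.8]
tcp_rot: [-3.142, 0.0, -0.248]
contact_force: [0.5, -0.4, -4.2]
opening: 0.26
grasp_force: 117.9
```

>>> {"op": "step_arm", "data": {
  "motion": [
    {"claw": 10, "delta_pos": [0, 0, 1.2], "turn": 0},
    {"claw": 10, "delta_pos": [0, 0, 0], "turn": 0},
    {"claw": 10, "delta_pos": [0, 0, 0], "turn": 0},
    {"claw": 10, "delta_pos": [0, 0, 0], "turn": 0}
  ]
}}

```text
clock: 8.38
eef_pos: [482.8, -161.3, 77.5]
tcp_rot: [-3.142, 0.0, -0.248]
contact_force: [-0.1, -1.0, -4.4]
opening: 0.26
grasp_force: 117.9
```

>>> {"op": "step_arm", "data": {
  "motion": [
    {"claw": 10, "delta_pos": [0, 0, 1], "turn": 0},
    {"claw": 10, "delta_pos": [0, 0, 0], "turn": 0},
    {"claw": 10, "delta_pos": [0, 0, 0], "turn": 0},
    {"claw": 10, "delta_pos": [0, 0, 0], "turn": 0}
  ]
}}

```text
clock: 8.72
eef_pos: [482.9, -161.3, 76.6]
tcp_rot: [3.142, 0.0, -0.248]
contact_force: [-0.4, 0.1, -3.0]
opening: 0.259
grasp_force: 117.9
```

>>> {"op": "step_arm", "data": {
  "motion": [
    {"claw": 10, "delta_pos": [0, 0, 0.8], "turn": 0},
    {"claw": 10, "delta_pos": [0, 0, 0], "turn": 0},
    {"claw": 10, "delta_pos": [0, 0, 0], "turn": 0},
    {"claw": 10, "delta_pos": [0, 0, 0], "turn": 0}
  ]
}}

```text
clock: 9.05
eef_pos: [482.9, -161.3, 76.0]
tcp_rot: [3.142, -0.0, -0.248]
contact_force: [-2.0, 1.4, 1.0]
opening: 0.259
grasp_force: 118.6
```

>>> {"op": "step_arm", "data": {
  "motion": [
    {"claw": 10, "delta_pos": [0, 0, 0.6], "turn": 0},
    {"claw": 10, "delta_pos": [0, 0, 0], "turn": 0},
    {"claw": 10, "delta_pos": [0, 0, 0], "turn": 0},
    {"claw": 10, "delta_pos": [0, 0, 0], "turn": 0}
  ]
}}

```text
clock: 9.38
eef_pos: [482.9, -161.3, 75.7]
tcp_rot: [3.142, -0.0, -0.248]
contact_force: [-3.6, 1.1, 7.0]
opening: 0.257
grasp_force: 119.6
```

>>> {"op": "step_arm", "data": {
  "motion": [
    {"claw": 10, "delta_pos": [0, 0, -0.5], "turn": 0},
    {"claw": 10, "delta_pos": [0, 0, 0], "turn": 0},
    {"claw": 10, "delta_pos": [0, 0, 0], "turn": 0},
    {"claw": 10, "delta_pos": [0, 0, 0], "turn": 0}
  ],
  "force": 20
}}

```text
clock: 9.72
eef_pos: [482.9, -161.4, 75.8]
tcp_rot: [3.142, -0.0, -0.248]
contact_force: [-2.8, 1.0, 5.7]
opening: 0.258
grasp_force: 118.9
```

>>> {"op": "step_arm", "data": {
  "motion": [
    {"claw": 23, "delta_pos": [0, 0, 0], "turn": 0},
    {"claw": 26, "delta_pos": [0, 0, 0], "turn": 0},
    {"claw": 30, "delta_pos": [0, 0, 0], "turn": 0},
    {"claw": 36, "delta_pos": [0, 0, 0], "turn": 0},
    {"claw": 45, "delta_pos": [0, 0, 0], "turn": 0},
    {"claw": 60, "delta_pos": [0, 0, 0], "turn": 0},
    {"claw": 75, "delta_pos": [0, 0, 0], "turn": 0},
    {"claw": 85, "delta_pos": [0, 0, 0], "turn": 0}
  ]
}}

```text
clock: 10.38
eef_pos: [482.9, -161.3, 75.7]
tcp_rot: [-3.142, -0.0, -0.248]
contact_force: [0.3, -0.1, 0.6]
opening: 0.923
grasp_force: 0.0
```

Run:
```python
from m import *
f=grab_frame('scene'); print(sense()['opening'],sense()['contact_force'])
cv2.imwrite('pics/a3.png',cv2.resize(f['img'][90:290,230:430,::-1],None,fx=2.9,fy=2.9,interpolation=cv2.INTER_CUBIC))
```

```text
0.9889978820048841 [0.10950703 0.33313985 0.0845768 ]
```

View pics/a3.png

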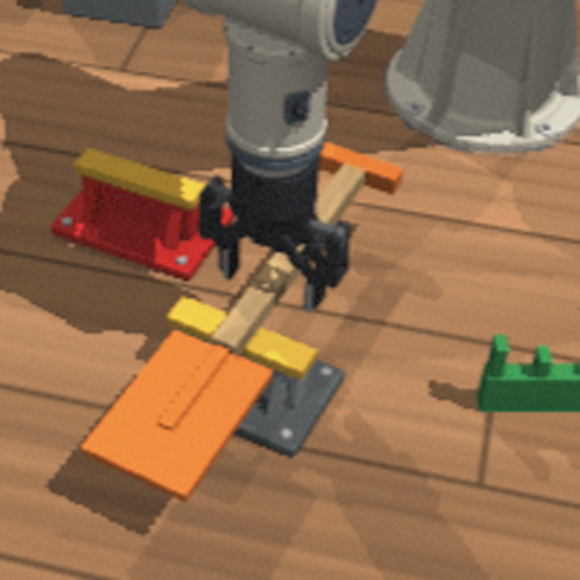

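The paddle lies across the ridge at crop (240,335), apparently level, with the fingers open and clear. I'll retreat straight up and wait for any rocking to die.

>>> {"op": "step_arm", "data": {
  "motion": [
    {"claw": 85, "delta_pos": [0, 0, -4], "turn": 0},
    {"claw": 85, "delta_pos": [0, 0, -10], "turn": 0},
    {"claw": 85, "delta_pos": [0, 0, -25], "turn": 0},
    {"claw": 85, "delta_pos": [0, 0, -35], "turn": 0},
    {"claw": 85, "delta_pos": [0, 0, -35], "turn": 0},
    {"claw": 85, "delta_pos": [0, 0, -25], "turn": 0},
    {"claw": 85, "delta_pos": [0, 0, 0], "turn": 0},
    {"claw": 85, "delta_pos": [0, 0, 0], "turn": 0}
  ]
}}

```text
clock: 11.1
eef_pos: [483.8, -161.7, 212.0]
tcp_rot: [3.141, -0.004, -0.248]
contact_force: [-0.3, -0.8, 0.3]
opening: 0.995
grasp_force: 0.0
```

>>> {"op": "step_arm", "data": {
  "motion": [
    {"claw": 85, "delta_pos": [0, 0, 0], "turn": 0},
    {"claw": 85, "delta_pos": [0, 0, 0], "turn": 0},
    {"claw": 85, "delta_pos": [0, 0, 0], "turn": 0},
    {"claw": 85, "delta_pos": [0, 0, 0], "turn": 0},
    {"claw": 85, "delta_pos": [0, 0, 0], "turn": 0},
    {"claw": 85, "delta_pos": [0, 0, 0], "turn": 0},
    {"claw": 85, "delta_pos": [0, 0, 0], "turn": 0},
    {"claw": 85, "delta_pos": [0, 0, 0], "turn": 0}
  ]
}}

```text
clock: 11.77
eef_pos: [482.8, -161.3, 209.5]
tcp_rot: [-3.142, 0.0, -0.248]
contact_force: [-0.1, -0.3, 0.3]
opening: 0.993
grasp_force: 0.0
```

>>> {"op": "step_arm", "data": {
  "motion": [
    {"claw": 85, "delta_pos": [0, 0, 0], "turn": 0},
    {"claw": 85, "delta_pos": [0, 0, 0], "turn": 0},
    {"claw": 85, "delta_pos": [0, 0, 0], "turn": 0},
    {"claw": 85, "delta_pos": [0, 0, 0], "turn": 0},
    {"claw": 85, "delta_pos": [0, 0, 0], "turn": 0},
    {"claw": 85, "delta_pos": [0, 0, 0], "turn": 0},
    {"claw": 85, "delta_pos": [0, 0, 0], "turn": 0},
    {"claw": 85, "delta_pos": [0, 0, 0], "turn": 0}
  ]
}}

```text
clock: 12.43
eef_pos: [482.9, -161.3, 209.7]
tcp_rot: [-3.142, -0.0, -0.248]
contact_force: [0.2, 0.7, -0.5]
opening: 0.997
grasp_force: 0.0
```

Run:
```python
from m import *
f=grab_frame('scene')
cv2.imwrite('pics/a4.png',cv2.resize(f['img'][90:290,230:430,::-1],None,fx=2.9,fy=2.9,interpolation=cv2.INTER_CUBIC))
for i in range(2):
    f=grab_frame('top')
    for a,c,r in comps(f,(5,190,120),(14,255,255),(280,100,380,330))[:2]: print(a,c,[ray(f,*p,85)[:2].round(0).tolist() for p in cv2.boxPoints(r)])
```

```text
1409 [336.99929028 156.25975869] [[596.0, -138.0], [731.0, -173.0], [705.0, -269.0], [571.0, -234.0]]
1415 [336.94275618 156.28833922] [[595.0, -137.0], [731.0, -172.0], [706.0, -269.0], [570.0, -233.0]]
```

View pics/a4.png

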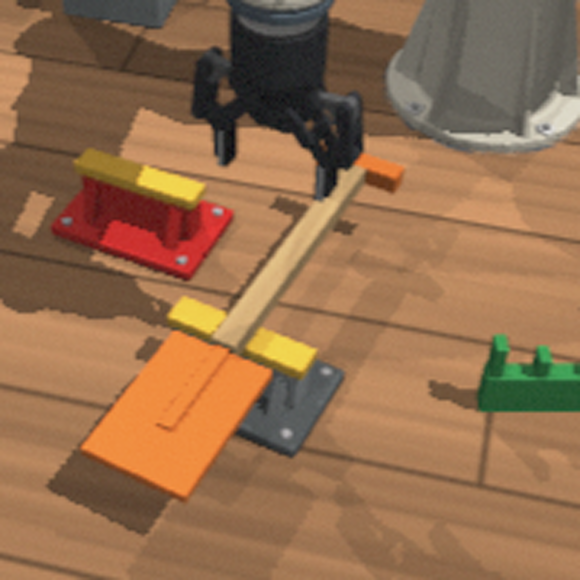

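The paddle balances level and centred across the ridge at crop (240,335). The blade corners are unchanged since release, so it is at rest, and the arm is clear.

```bash
python3 -c "
from rig import *
print(sign_off())"
```

```text
the job is handed in; nothing more can be done
None
```

The orange paddle rests level and square across the middle of the yellow ridge, the black paddle was left in the rack, and the job was handed in at about 12.6 s; the sign-off returned no verdict.

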